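# Nest the fired beakers and hang the mug

## Robot

A 7-joint arm with a two-finger parallel gripper is mounted at the origin on the work surface. World frame = base frame: x ahead of the robot, y to its left, z up, the work surface at z = 0. Lengths are in m, angles in rad, forces in N, time in s.
With the tool pointing down it reaches from about 0.4 to 0.85 m from the base axis. Payload 4.5 kg.
Tool frame: the origin (TCP) lies midway between the tips of the shut fingers; the grasp point (between the pads) lies 19 mm behind it; z points along the fingers, y is the line along which they close (so a half turn about z gives the same grasp; the last joint's range is limited). The gripper opens to 88 mm and grips with 3 to 60 N. Pads are 18 mm wide; open, the fingers measure 123 mm over their backs; the gripper's body (75 mm by 187 mm) begins 45 mm behind the grasp point.
Start: joints at [1.245, 0.689, -0.195, 1.565, 0.157, 0.902, -0.215], TCP at [0.22, -0.585, 0.239] pointing down, gripper open.
Joint ranges: [-3.01, 3.01], [-0.46, 2.08], [-1.47, 1.51], [0.13, 2.56], [-1, 4.14], [0.04, 2.09], [-2.66, 2.66]. Speed limits (rad/s): [2.57, 2.57, 3.14, 3.14, 3.14, 3.14, 3.14].

## Interface

Orientations are given as a unit quaternion [x, y, z, w].
In Python, from plant import sensors, eyes, finish_job gives the robot as it stands.
- The arm moves only by the tool send_rows, never from a script. Its argument "rows" is text: rows parted by semicolons, each of 4 numbers parted by spaces: the shift along the tool's x, y, z normalised to -1 to 1, where 1 is 30 cm, then the turn about the tool's z normalised to -1 to 1, where 1 is 2 pi rad. A call has 1 to 10 rows; each row is the pose to reach, as a shift and turn from the pose commanded when the call began, along the tool's axes at that moment, turning the shorter way round; what a row does not reach only later rows make up. A row lasts 1/12 s, in which the tool goes at most 41.7 mm and 7.16 degrees, less where a joint would pass 70% of its speed; a pose out of reach is approached as far as the arm can. A call with a number of a shift or a turn outside -1 to 1 is refused whole. A call with a gripper value outside its range is refused whole. "jaw" is the closure, from -1 (fully open) to 1 (shut), set as the call begins (left out, the last holds). The fingers move at their own pace and stop on an object; "force" is the grip in N (left out, the last holds). Time passes only in rows, so rows that repeat a pose let the fingers close. It gives the time, the measured TCP pose, the force, the opening and the grip force at its end, in the units of the state.
- sensors.get_state(): the state, without advancing time (a new reading comes with each control period).
- eyes.snapshot(name): name is "scene" or "top" or "wrist"; returns (picture, depth): 480x640x3 uint8, red, green, blue; 480x640 float32, m along the optical axis (not along the pixel's ray), 0 where there is no reading.
- eyes.calibration(name): a dict with "fov_y" (degrees; the focal length in pixels is half the picture's height over the tangent of half this angle, whatever the lens; pixels are square), "cx", "cy" (the principal point, pixels), "world_from_camera" (4x4, takes a point from camera to world coordinates). Camera axes: x right, y down, z forward; pixel columns grow to the right and rows downward; lengths in m; the calibration is good to about 2 mm. The wrist camera is an equidistant fisheye: a pixel r from the principal point sees the ray r / f radians off the axis. A picture is of the moment at which its call begins: read the wrist's pose just before it. calibration takes no time and is no camera call; for the wrist camera it gives the pose at the moment of the call.
- finish_job(): hands the job in; it is judged then, once.
The state is a dict: "clock": time; "q": joint angles; "qd": joint speeds; "joint_torque": joint torques, N m; "tool_pos": TCP position; "eef_rot": TCP orientation; "contact_force": force on the tool from outside, world axes, zero at the start; "moment": the same for the moment, N m; "opening": opening from 0.0 (shut) to 1.0 (fully open); "finger_force": force on a finger pad.
Only numpy, scipy, OpenCV 4.12 (cv2) and the standard library are available. Lean on these libraries where they do the work, as an engineer would, in place of code of your own. Each camera call takes 0.05 s, during which the arm holds its last target. There are 200 camera calls.

## Task

Clear the potter's finishing bench: nest the three collared beakers upright inside one another as a single straight stack standing near the middle of the round plywood bat, each pushed fully home in the one below, in any order. Once the stack is finished and free of the gripper, hang the mug by its handle on the stand's upturned hook and let go (it may go on swinging). Lower the beakers gently into place without dropping them, tip none over, and leave the bowl, the lidded jar and the teapot where they are.

Things in the scene. Friction and masses are not known exactly. Their poses are not given: they have to be found in the camera images.
- beaker1: one of three like brown beakers, no handle, upright, open on top. 84 mm high: tapering body (diameter 34 mm at the foot, 54 at height 56) under a straight collar 66 mm across (height 56 to 84; wall 3.5, mouth 59). Nested, the collar sits on the rim below: each stands 28 mm higher than the one under it. Grip across the collar. Origin: centre of the underside, z up
- beaker2: one of three like brown beakers, no handle, upright, open on top. 84 mm high: tapering body (diameter 34 mm at the foot, 54 at height 56) under a straight collar 66 mm across (height 56 to 84; wall 3.5, mouth 59). Nested, the collar sits on the rim below: each stands 28 mm higher than the one under it. Grip across the collar. Origin: centre of the underside, z up
- beaker3: one of three like brown beakers, no handle, upright, open on top. 84 mm high: tapering body (diameter 34 mm at the foot, 54 at height 56) under a straight collar 66 mm across (height 56 to 84; wall 3.5, mouth 59). Nested, the collar sits on the rim below: each stands 28 mm higher than the one under it. Grip across the collar. Origin: centre of the underside, z up
- mug: brown straight mug with one D-shaped handle, standing upright at the start; 66 mm in diameter, 85 mm high, wall 4.5 mm; handle toward its own +y, of 10 mm round bar, reaching 69 mm from the axis, its top bar centred at height 72 mm. Origin: centre of the underside, z up along the axis
- mug_handle (a point): middle of the mug handle's opening, 45 mm along the mug's +y from its axis and 44 mm above its underside; the opening is about 25 mm wide (radially) and 46 mm high, and is passed through along the mug's x axis. Axes as the mug's
- bat: round plywood board lying on the bench, fixed, 140 mm in diameter, 12 mm thick; empty at the start. Origin: centre of its underside
- hook_stand: dark steel stand, fixed: foot disc 100 mm in diameter, post 16 mm thick and 190 mm high, one horizontal arm. Origin: centre of the foot's underside; the arm points along its -x
- hook_seat (a point): where to hang: on the axis of the stand's arm (8 mm round bar), 170 mm above the bench. Axes as the stand's: the arm runs along x; the post is 62 mm toward +x; toward -x the arm turns up from 24 mm on and ends at 38 mm, its top 18 mm above the arm's axis
- bowl: bystander: open bowl 116 mm in diameter, 55 mm high. Origin: centre of the underside
- lidded_jar: bystander: squat jar with knobbed lid, 84 mm in diameter, 96 mm high. Origin: centre of the underside
- teapot: bystander: small round teapot, 104 mm in diameter, 82 mm high, spout toward its +y, handle toward its -y. Origin: centre of the underside

How it is judged:
On the way, in this order (a step that is already met when the one before it is completed fails the run):
1. the three beakers are nested fully home in one upright stack on the bat, out of the gripper (horizontal distance between beaker1 and beaker2 below 0.005 m and horizontal distance between each of beaker1, beaker2 and beaker3 below 0.005 m and angle between each of beaker1, beaker2, beaker3's own z axis and vertical below 0.07 rad and height (world z) of beaker1 between 0.009 and 0.072 m and horizontal distance between each of beaker1, beaker2, beaker3 and bat below 0.04 m and linear speed of each of beaker1, beaker2, beaker3 below 0.03 m/s and height (world z) of beaker2 between 0.009 and 0.072 m and height (world z) of beaker3 between 0.009 and 0.072 m and contact force between each of beaker1, beaker2, beaker3 and the fingers below 0.5 N), for 0.2 s.
2. the mug hangs by its handle on the hook, let go (distance between mug_handle and hook_seat below 0.045 m and z of mug_handle in the frame of hook_seat below -0.003 m and height (world z) of mug above 0.05 m and contact force between mug and the fingers below 0.5 N), for 0.5 s.
At the end, for the whole second after the job is handed in: Beakers upright (4 deg), coaxial to 5 mm, fully nested (no foot over 72 mm above the bench; exact is 68), within 40 mm of the bat's centre, at rest; the mug, let go, hanging clear of the bench with its handle's opening below the arm and within 45 mm of the hook seat (all of step 2 and horizontal distance between beaker1 and beaker2 below 0.005 m and horizontal distance between each of beaker1, beaker2 and beaker3 below 0.005 m and angle between each of beaker1, beaker2, beaker3's own z axis and vertical below 0.07 rad and height (world z) of beaker1 between 0.009 and 0.072 m and horizontal distance between each of beaker1, beaker2, beaker3 and bat below 0.04 m and linear speed of each of beaker1, beaker2, beaker3 below 0.03 m/s and height (world z) of beaker2 between 0.009 and 0.072 m and height (world z) of beaker3 between 0.009 and 0.072 m); the robot touches nothing.
It fails at once if a beaker is tipped over (beyond 40 degrees) (angle between any of beaker1, beaker2, beaker3's own z axis and vertical above 0.7 rad).
It fails at once if a beaker is dropped or thrown (touching nothing while moving faster than 0.5 m/s, as after a fall of 13 mm) ((contact force between beaker1 and anything else below 0.05 N and linear speed of beaker1 above 0.5 m/s) or (contact force between beaker2 and anything else below 0.05 N and linear speed of beaker2 above 0.5 m/s) or (contact force between beaker3 and anything else below 0.05 N and linear speed of beaker3 above 0.5 m/s)).
It fails at once if the bowl, lidded jar or teapot is moved more than 30 mm (distance of any of bowl, lidded_jar, teapot from where it was at the start of the episode above 0.03 m).
It also fails if it takes over 69 s, if anything falls off the work surface, if the arm or the gripper's body presses on something with over 40 N, if the wrist force passes 120 N, or if a joint passes its speed limit or range.

## Working session

There is one attempt and no reset: what is moved stays moved. The work goes in short steps, Python scripts to look and compute and a tool call to move; the robot and the scene stay as the last step left them, time stands still between calls to the robot, and variables do not carry over. Pictures are saved under pics/ and viewed, at most 11 in all, crops included, and the job is handed in when it is done.

Besides the shell and the picture viewer there is one more tool, called after ">>>" as name(argument=value, ...), one argument or row to a line, values as JSON. send_rows: Moves the arm, as the interface text tells. Scaled input: -1 to 1 covers 30 cm each way for a shift and 2 pi rad each way for a turn. Its arguments: {"type":"object","properties":{"rows":{"type":"string"},"jaw":{"type":"number"},"force":{"type":"number"}},"required":["rows"]}

```bash
mkdir -p pics
python3 - <<'E'
from plant import sensors, eyes
import cv2,numpy as np
s=sensors.get_state();print({k:np.round(v,3) for k,v in s.items()})
for n in("scene","top"):
    p,d=eyes.snapshot(n);c=eyes.calibration(n);print(n,c)
    cv2.imwrite(f"pics/{n}0.png",p[:,:,::-1]);np.savez(f"{n}0.npz",p=p,d=d,T=c["world_from_camera"],c=[c["fov_y"],c["cx"],c["cy"]])
E
ls
```

```text
{'clock': np.float64(0.0), 'q': array([ 1.245,  0.69 , -0.195,  1.566,  0.157,  0.902, -0.215]), 'qd': array([ 0.001,  0.003,  0.   , -0.   ,  0.   ,  0.001,  0.   ]), 'joint_torque': array([ 1.0000e-03, -5.2756e+01, -1.2670e+00, -1.5343e+01, -5.3000e-02,
        6.0000e-03,  0.0000e+00]), 'tool_pos': array([ 0.22 , -0.584,  0.238]), 'eef_rot': array([ 0.984,  0.179, -0.   , -0.001]), 'contact_force': array([-0.5  ,  0.37 ,  0.142]), 'moment': array([-0.03 , -0.018,  0.021]), 'finger_force': np.float64(0.0), 'opening': np.float64(0.998)}
scene {'fov_y': 43.43661632319179, 'cx': 311.2205444760018, 'cy': 242.48782458096747, 'world_from_camera': array([[ 0.73138977,  0.51270493, -0.44966949,  1.17402018],
       [ 0.68189316, -0.54060401,  0.49271597, -0.63588414],
       [ 0.00952477, -0.66699397, -0.74500223,  1.08167951],
       [ 0.        ,  0.        ,  0.        ,  1.        ]])}
top {'fov_y': 50.08418652565591, 'cx': 320.32538920011854, 'cy': 243.88137629315585, 'world_from_camera': array([[-0.02800963, -0.99055551,  0.13422085,  0.47231658],
       [-0.99894006,  0.03264396,  0.03245186, -0.0130566 ],
       [-0.03652687, -0.13316962, -0.99041993,  1.22796995],
       [ 0.        ,  0.        ,  0.        ,  1.        ]])}
pics
scene0.npz
top0.npz
```

View pics/scene0.png

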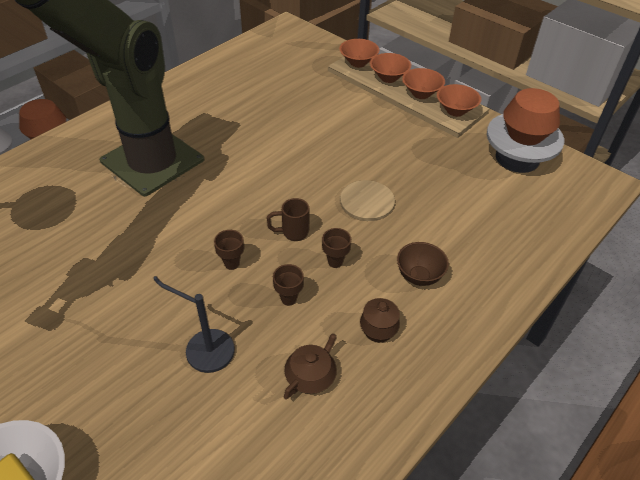

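View pics/top0.png

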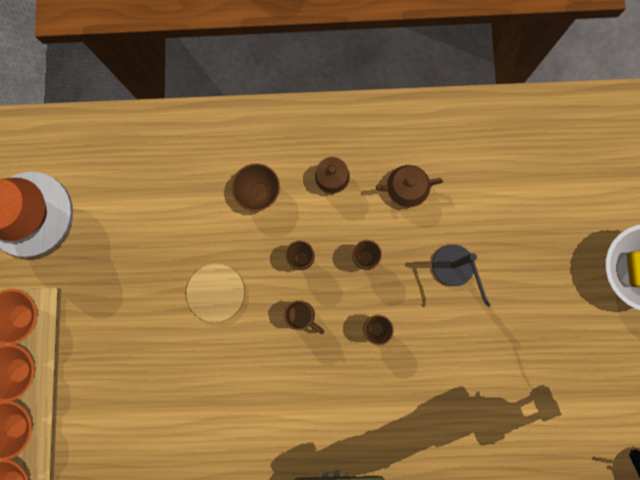

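The scene view shows the bat at (368,201), beakers at (229,248), (336,246), (288,284), the mug at (294,219) with its handle to the left, and the hook stand at (208,345) with its arm tip at (156,280). The top view shows the bat at (216,293), beakers at (300,255), (367,254), (378,329), the mug at (300,315) with its handle toward (320,330), and the stand at (453,265) with its arm tip at (487,304).

```bash
cat > h.py <<'E'
import numpy as np,cv2
from scipy.optimize import least_squares
def cloud(n):
    z=np.load(n+"0.npz");d=z["d"];f=240/np.tan(np.radians(z["c"][0]/2));cx,cy=z["c"][1:]
    v,u=np.indices(d.shape);P=np.stack([(u-cx)/f*d,(v-cy)/f*d,d],-1)@z["T"][:3,:3].T+z["T"][:3,3]
    P[d==0]=np.nan
    return P,z["p"]
def rim(Q,r0=None):
    f=lambda p:np.hypot(Q[:,0]-p[0],Q[:,1]-p[1])-(p[2] if r0 is None else r0)
    s=least_squares(f,[*Q[:,:2].mean(0),.03],loss="soft_l1",f_scale=.002)
    return s.x,np.abs(f(s.x)).mean()
def pix(n,X):
    z=np.load(n+"0.npz");f=240/np.tan(np.radians(z["c"][0]/2))
    p=(np.asarray(X)-z["T"][:3,3])@z["T"][:3,:3];return p[:,:2]/p[:,2:]*f+z["c"][1:]
E
python3 - <<'E'
from h import *
cen={"top":dict(b1=(300,255),b2=(367,254),b3=(378,329),mug=(300,315),bat=(216,293),bowl=(257,187),jar=(332,175),tea=(409,186),stand=(453,265)),
"scene":dict(b1=(336,246),b2=(288,284),b3=(229,248),mug=(294,219),bat=(368,201),bowl=(422,264),jar=(380,320),tea=(311,370),stand=(208,320))}
for n in cen:
    P,p=cloud(n)
    fl=P[250:300,100:180].reshape(-1,3) if n=="top" else P[150:190,240:300].reshape(-1,3)
    print(n,"floor z",np.nanmedian(fl[:,2]),np.nanstd(fl[:,2]))
    for k,(u,v) in cen[n].items():
        w=45 if k in("bat","stand","tea") else 30
        A=P[v-w:v+w,u-w:u+w].reshape(-1,3);A=A[A[:,2]>(.006 if k=="bat" else .02)]
        if k[0]=="b" and k!="bat" or k=="mug":
            c0=P[v,u,:2]; A=A[np.hypot(*(A[:,:2]-c0).T)<.06]
        zt=np.percentile(A[:,2],97);R=A[A[:,2]>zt-.006] if k!="bat" else A[A[:,2]<.03]
        if k!="bat":
            # outer edge only
            c=(R[:,:2].max(0)+R[:,:2].min(0))/2
        else: c=R[:,:2].mean(0)
        print(k,len(A),"ztop",zt.round(4),"c",c.round(4),"ext",np.ptp(R[:,:2],axis=0).round(4),"rimfit",*[np.round(x,4) for x in rim(R)])
E
```

```text
top floor z 0.0010365385663024806 0.0023666931598632633
b1 531 ztop 0.0869 c [0.6061 0.072 ] ext [0.0639 0.0652] rimfit [0.6058 0.0721 0.0309] 0.0009
b2 528 ztop 0.087 c [ 0.6023 -0.0793] ext [0.0654 0.0631] rimfit [ 0.602  -0.0788  0.0309] 0.001
b3 543 ztop 0.0865 c [ 0.4342 -0.0977] ext [0.0631 0.0638] rimfit [ 0.4348 -0.0973  0.0309] 0.0009
mug 357 ztop 0.0884 c [0.4716 0.0772] ext [0.0638 0.0644] rimfit [0.4717 0.0777 0.0306] 0.0012
bat 2768 ztop 0.0173 c [0.5301 0.2797] ext [0.2072 0.2138] rimfit [0.5303 0.2797 0.0501] 0.0147
bowl 1011 ztop 0.0581 c [0.7817 0.1741] ext [0.0957 0.1118] rimfit [0.7729 0.1742 0.0541] 0.0016
jar 997 ztop 0.0946 c [ 0.7975 -0.0061] ext [0.0194 0.0205] rimfit [ 0.7972 -0.0063  0.0069] 0.0021
tea 1590 ztop 0.0783 c [ 0.7684 -0.1864] ext [0.0202 0.0188] rimfit [ 0.7685 -0.1866  0.0075] 0.0022
stand 388 ztop 0.1908 c [ 0.5312 -0.2959] ext [0.1071 0.0357] rimfit [ 0.5232 -0.274   0.0557] 0.0029
scene floor z 0.0014835798062333705 0.0024719502621892765
b1 827 ztop 0.0867 c [0.6053 0.0721] ext [0.0699 0.0679] rimfit [0.6054 0.0707 0.0311] 0.0015
b2 916 ztop 0.0869 c [ 0.6015 -0.0801] ext [0.0678 0.0651] rimfit [ 0.602  -0.0803  0.031 ] 0.0014
b3 845 ztop 0.0869 c [ 0.4337 -0.0981] ext [0.0677 0.0664] rimfit [ 0.4346 -0.0988  0.0308] 0.0014
mug 930 ztop 0.0874 c [0.471  0.0749] ext [0.0695 0.0665] rimfit [0.4722 0.0757 0.0302] 0.0016
bat 2338 ztop 0.0838 c [0.5303 0.2802] ext [0.352  0.3618] rimfit [0.5304 0.2792 0.0527] 0.0194
bowl 953 ztop 0.0578 c [0.7682 0.1903] ext [0.1058 0.0805] rimfit [0.7722 0.1735 0.0536] 0.0019
jar 1366 ztop 0.0944 c [ 0.7977 -0.0087] ext [0.0183 0.0195] rimfit [ 0.7981 -0.009   0.0068] 0.0018
tea 2215 ztop 0.0784 c [ 0.7679 -0.1885] ext [0.0205 0.0216] rimfit [ 0.7674 -0.188   0.0075] 0.0021
stand 610 ztop 0.1907 c [ 0.5778 -0.2862] ext [0.0169 0.0148] rimfit [ 0.5774 -0.2869  0.0056] 0.0016
```

Run:
```python
from h import *
m=np.array([.472,.0767]);s=np.array([.577,-.287])
for n in("top","scene"):
    P,p=cloud(n);A=P.reshape(-1,3);A=A[~np.isnan(A[:,0])]
    r=np.hypot(*(A[:,:2]-m).T)
    H=A[(r>.045)&(r<.075)&(A[:,2]>.03)&(A[:,2]<.1)];H1=A[(r>.04)&(r<.075)&(A[:,2]>.068)&(A[:,2]<.1)]
    for h in(H,H1):
        a=np.arctan2(h[:,1]-m[1],h[:,0]-m[0]);print(n,"handle",len(h),np.degrees(np.median(a)).round(1),np.degrees(a.std()).round(1),"z",h[:,2].min().round(3),h[:,2].max().round(3),"rmax",np.percentile(np.hypot(*(h[:,:2]-m).T),95).round(4))
    d=np.hypot(*(A[:,:2]-s).T)
    B=A[(d>.015)&(d<.125)&(A[:,2]>.15)&(A[:,2]<.21)]
    db=np.hypot(*(B[:,:2]-s).T)
    M=B[db<.08]
    vx,vy,x0,y0=cv2.fitLine(M[:,:2].astype(np.float32),cv2.DIST_HUBER,0,.01,.01).ravel()
    if np.dot([vx,vy],[x0-s[0],y0-s[1]])<0: vx,vy=-vx,-vy
    print(n,"arm",len(M),"ang",np.degrees(np.arctan2(vy,vx)).round(1),"pt",x0.round(4),y0.round(4),"off of post",((s[0]-x0)*vy-(s[1]-y0)*vx).round(4))
    for lo in np.arange(.015,.12,.01):
        q=B[(db>=lo)&(db<lo+.01)]
        if len(q):print("  %.3f"%lo,len(q),q.mean(0).round(4),q[:,2].max().round(4))
    T=A[(d<.012)&(A[:,2]>.184)];print("posttop",T.mean(0).round(4),len(T))
    F=A[(d<.06)&(A[:,2]>.004)&(A[:,2]<.03)];print("foot",((F.max(0)+F.min(0))/2)[:2].round(4),np.ptp(F,axis=0).round(3))
```

```text
top handle 48 -128.1 3.0 z 0.035 0.081 rmax 0.066
top handle 48 -128.7 3.2 z 0.069 0.081 rmax 0.0624
top arm 134 ang -164.0 pt 0.524 -0.299 off of post -0.003
  0.015 21 [ 0.5574 -0.2904  0.1733] 0.1776
  0.025 20 [ 0.5476 -0.2928  0.1733] 0.1777
  0.035 21 [ 0.5379 -0.2954  0.1729] 0.1763
  0.045 20 [ 0.5283 -0.2983  0.1733] 0.1758
  0.055 21 [ 0.5185 -0.3002  0.1733] 0.1779
  0.065 20 [ 0.509  -0.3031  0.1729] 0.176
  0.075 21 [ 0.4994 -0.3057  0.1727] 0.1763
  0.085 21 [ 0.4894 -0.3082  0.1786] 0.1835
  0.095 17 [ 0.4815 -0.3097  0.1859] 0.1911
posttop [ 0.5777 -0.2848  0.1894] 49
foot [ 0.5742 -0.2864] [0.111 0.111 0.024]
scene handle 88 -126.8 2.5 z 0.03 0.081 rmax 0.068
scene handle 45 -126.9 3.3 z 0.069 0.081 rmax 0.0627
scene arm 131 ang -165.7 pt 0.5269 -0.3008 off of post 0.001
  0.015 19 [ 0.5582 -0.2925  0.174 ] 0.1781
  0.025 24 [ 0.5484 -0.295   0.1738] 0.1766
  0.035 20 [ 0.5384 -0.2974  0.1736] 0.1762
  0.045 19 [ 0.5289 -0.3     0.1739] 0.1781
  0.055 19 [ 0.519  -0.3026  0.1737] 0.1782
  0.065 23 [ 0.5092 -0.3054  0.1734] 0.1783
  0.075 19 [ 0.4991 -0.3074  0.1735] 0.1774
  0.085 28 [ 0.4897 -0.3099  0.1768] 0.1859
  0.095 23 [ 0.4829 -0.3125  0.1851] 0.1924
posttop [ 0.5781 -0.2872  0.1894] 60
foot [ 0.5761 -0.287 ] [0.117 0.119 0.026]
```

```bash
cat > g.py <<'E'
import sys,numpy as np
from scipy.spatial.transform import Rotation as R
from plant import sensors
def go(*targets):
    "targets: (x,y,z,yaw of tool y in deg); prints normalised rows from the measured pose"
    s=sensors.get_state();R0=R.from_quat(s["eef_rot"]).as_matrix();p=np.array(s["tool_pos"])
    y0=np.degrees(np.arctan2(R0[1,1],R0[0,1]))
    print("t",round(float(s["clock"]),2),"p",p.round(4),"yaw",y0.round(2),"tilt",np.degrees(np.arccos(-R0[2,2])).round(2),"q1,7",np.round([s["q"][0],s["q"][6]],2),"open",round(float(s["opening"]),3),"F",np.round(s["contact_force"],1))
    for t in targets:
        d=R0.T@(np.array(t[:3])-p);a=-((t[3]-y0+180)%360-180)
        print(*np.round([*(d/.3),a/360],4),"rows>=",np.ceil(max(np.linalg.norm(d)/.0417,abs(a)/7.16)))
if __name__=="__main__":go(*[tuple(map(float,a.split(","))) for a in sys.argv[1:]])
E
python3 g.py .33,-.34,.24,-35 .4345,-.098,.16,0
```

```text
t 0.1 p [ 0.2198 -0.5845  0.238 ] yaw -69.38 tilt 0.09 q1,7 [ 1.24 -0.22] open 1.002 F [0.3 0.5 0.3]
0.6307 -0.6334 -0.0057 -0.0955 rows>= 7.0
1.2408 -1.2654 0.2619 -0.1927 rows>= 13.0
```

>>> send_rows(
  rows="0.9 -0.92 0 -0.1;0.9 -0.92 0 -0.193;0.9 -0.92 0 -0.193;0.9 -0.92 0 -0.193;0.9 -0.92 0 -0.193;0.9 -0.92 0 -0.193;0.9 -0.92 0 -0.193;0.9 -0.92 0 -0.193;0.9 -0.92 0 -0.193;0.9 -0.92 0 -0.193",
  jaw=-1,
  force=15,
)

```text
clock: 0.93
tool_pos: [0.3783, -0.2252, 0.2392]
eef_rot: [0.701, 0.713, 0.002, -0.0]
contact_force: [-0.7, 0.2, -0.5]
opening: 1.001
finger_force: 0.0
```

```bash
python3 g.py .4345,-.098,.13,0 .4345,-.098,.058,0
python3 - <<'E'
from plant import eyes
import cv2
print(eyes.calibration("wrist"));p,d=eyes.snapshot("wrist");cv2.imwrite("pics/w1.png",p[:,:,::-1])
E
```

```text
t 0.93 p [ 0.3783 -0.2252  0.2392] yaw 0.97 tilt 0.22 q1,7 [0.8  0.01] open 1.001 F [-0.7  0.2 -0.5]
0.4198 0.1935 0.3657 0.0027 rows>= 5.0
0.4191 0.1928 0.6057 0.0027 rows>= 6.0
{'fov_y': 65.70646984690485, 'cx': 318.63330579042344, 'cy': 240.56134757251476, 'world_from_camera': array([[ 0.99985596,  0.01501241,  0.0079177 ,  0.37620141],
       [ 0.01668445, -0.954954  , -0.29628447, -0.14752075],
       [ 0.00311309,  0.2963739 , -0.95506692,  0.38556613],
       [ 0.        ,  0.        ,  0.        ,  1.        ]])}
```

>>> send_rows(
  rows="0.42 0.19 0.3 0.0027;0.42 0.193 0.3 0.0027;0.42 0.193 0.3 0.0027;0.42 0.193 0.36 0.0027;0.42 0.193 0.36 0.0027;0.42 0.193 0.36 0.0027;0.42 0.193 0.45 0.0027;0.42 0.193 0.54 0.0027;0.42 0.193 0.607 0.0027;0.42 0.193 0.607 0.0027",
)

```text
clock: 1.82
tool_pos: [0.4318, -0.1074, 0.0547]
eef_rot: [0.713, 0.701, -0.002, -0.001]
contact_force: [-0.5, -0.1, -0.6]
opening: 0.999
finger_force: 0.0
```

```bash
python3 g.py .4345,-.098,.058,0
```

```text
t 1.82 p [ 0.4318 -0.1074  0.0547] yaw -1.03 tilt 0.27 q1,7 [ 0.19 -0.56] open 0.999 F [-0.5 -0.1 -0.6]
0.0313 0.0085 -0.0112 -0.0029 rows>= 1.0
```

>>> send_rows(
  rows="0.025 0.003 -0.003 -0.0025;0.025 0.003 -0.003 -0.0025;0.025 0.003 -0.003 -0.0025;0.025 0.003 -0.003 -0.0025",
)

```text
clock: 2.15
tool_pos: [0.435, -0.0984, 0.0588]
eef_rot: [0.707, 0.707, 0.001, 0.001]
contact_force: [0.9, -0.5, 0.5]
opening: 0.999
finger_force: 0.0
```

```bash
python3 g.py .4345,-.098,.058,0
python3 - <<'E'
from plant import eyes
import cv2
p,d=eyes.snapshot("wrist");cv2.imwrite("pics/w2.png",p[:,:,::-1])
E
```

```text
t 2.15 p [ 0.435  -0.0984  0.0588] yaw -0.02 tilt 0.14 q1,7 [ 0.18 -0.56] open 0.999 F [ 0.9 -0.5  0.5]
0.0014 -0.0017 0.0027 -0.0001 rows>= 1.0
```

View pics/w2.png

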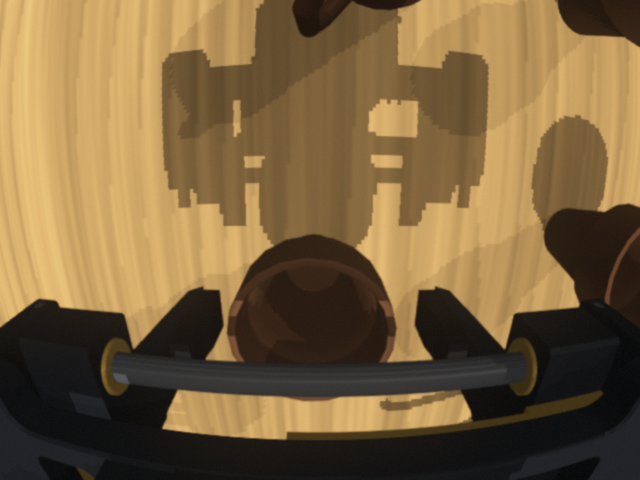

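The beaker is centred between the fingers (rim centre at about (313,320), fingertips at x 222 and 417). I'll close on it and lift.

>>> send_rows(
  rows="0 0 0 0;0 0 0 0;0 0 0 0;0 0 0 0;0 0 0 0;0 0 -0.02 0;0 0 -0.1 0;0 0 -0.2 0;0 0 -0.2 0;0 0 -0.2 0",
  jaw=1,
  force=15,
)

```text
clock: 3.03
tool_pos: [0.4353, -0.0983, 0.1187]
eef_rot: [0.707, 0.707, 0.001, 0.001]
contact_force: [-0.4, 0.9, -1.4]
opening: 0.732
finger_force: 14.9
```

```bash
python3 g.py .5303,.2797,.13,0 .5303,.2797,.071,0
```

```text
t 3.03 p [ 0.4353 -0.0983  0.1187] yaw -0.02 tilt 0.2 q1,7 [ 0.3  -0.51] open 0.732 F [-0.4  0.9 -1.4]
1.26 0.3165 -0.0363 -0.0001 rows>= 10.0
1.26 0.3159 0.1604 -0.0001 rows>= 10.0
```

>>> send_rows(
  rows="0.1 0.02 -0.13 0;0.2 0.04 -0.25 0;0.3 0.08 -0.25 0;0.42 0.1 -0.25 0;0.54 0.14 -0.25 0;0.66 0.17 -0.25 0;0.78 0.2 -0.25 0;0.9 0.23 -0.25 0;0.95 0.24 -0.25 0;0.95 0.24 -0.25 0",
)

```text
clock: 3.87
tool_pos: [0.506, 0.193, 0.1914]
eef_rot: [0.704, 0.71, 0.001, -0.001]
contact_force: [0.2, -0.0, -1.7]
opening: 0.735
finger_force: 14.9
```

>>> send_rows(
  rows="0.1 0.03 0 0;0.2 0.05 0 0;0.31 0.076 0 0;0.31 0.076 0.1 0;0.31 0.076 0.2 0;0.31 0.076 0.3 0;0.31 0.076 0.34 0;0.31 0.076 0.34 0;0.31 0.076 0.34 0",
)

```text
clock: 4.62
tool_pos: [0.5287, 0.2791, 0.0901]
eef_rot: [0.707, 0.707, -0.001, 0.0]
contact_force: [0.8, 0.7, -1.3]
opening: 0.734
finger_force: 14.9
```

```bash
python3 g.py .5303,.2797,.071,0
python3 - <<'E'
from plant import eyes
import cv2
p,d=eyes.snapshot("wrist");cv2.imwrite("pics/w3.png",p[:,:,::-1])
E
```

```text
t 4.62 p [0.5287 0.2791 0.0901] yaw -0.01 tilt 0.11 q1,7 [-0.38 -0.98] open 0.734 F [ 0.8  0.7 -1.3]
0.0022 0.0052 0.0635 -0.0 rows>= 1.0
```

View pics/w3.png

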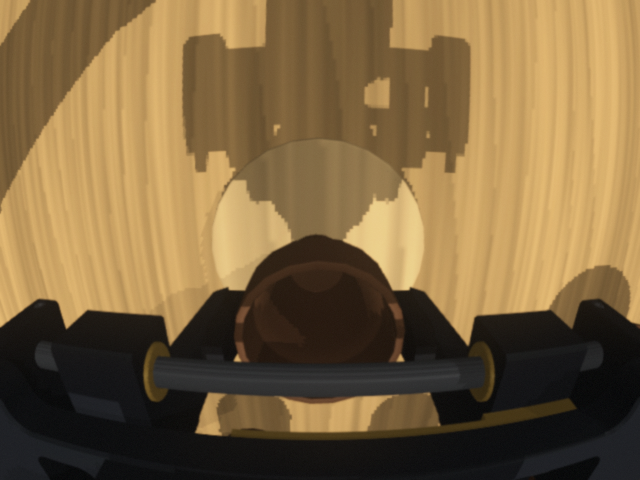

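The beaker is held upright, rim centre at about (319,330), over the bat (disc centre about (318,240), seen obliquely). I'll lower it and release.

>>> send_rows(
  rows="0.003 0.005 0.03 0;0.003 0.005 0.05 0;0.003 0.005 0.058 0;0.003 0.005 0.062 0;0.003 0.005 0.065 0;0.003 0.005 0.067 0;0.003 0.005 0.067 0",
)

```text
clock: 5.25
tool_pos: [0.5305, 0.281, 0.0705]
eef_rot: [0.707, 0.707, 0.0, 0.0]
contact_force: [0.3, 0.1, -1.5]
opening: 0.733
finger_force: 14.9
```

```bash
python3 g.py .5303,.2797,.071,0
```

```text
t 5.25 p [0.5305 0.281  0.0705] yaw 0.03 tilt 0.01 q1,7 [-0.39 -0.99] open 0.733 F [ 0.3  0.1 -1.5]
-0.0042 -0.0007 -0.0017 0.0001 rows>= 1.0
```

>>> send_rows(
  rows="0 0 0.004 0;0 0 0.007 0;0 0 0.007 0;0 0 0.007 0",
)

```text
clock: 5.58
tool_pos: [0.5306, 0.2816, 0.0695]
eef_rot: [0.707, 0.707, 0.001, 0.0]
contact_force: [-2.2, -0.2, 5.9]
opening: 0.731
finger_force: 14.9
```

>>> send_rows(
  rows="0 0 -0.003 0;0 0 -0.003 0;0 0 -0.003 0;0 0 -0.003 0;0 0 -0.1 0;0 0 -0.22 0;0 0 -0.32 0;-0.1 0.04 -0.32 0;-0.22 0.08 -0.32 0;-0.34 0.12 -0.32 0",
  jaw=-1,
)

```text
clock: 6.42
tool_pos: [0.567, 0.1788, 0.1651]
eef_rot: [0.706, 0.708, 0.001, 0.0]
contact_force: [0.3, -0.0, -0.6]
opening: 1.003
finger_force: 0.0
```

>>> send_rows(
  rows="-0.12 0.04 0 0;-0.24 0.08 0 0;-0.36 0.13 0 0;-0.36 0.13 0.1 0;-0.36 0.13 0.1 0;-0.36 0.13 0.1 0",
)

```text
clock: 6.92
tool_pos: [0.6044, 0.0706, 0.1332]
eef_rot: [0.707, 0.707, -0.001, -0.001]
contact_force: [0.6, 0.2, 0.7]
opening: 1.002
finger_force: 0.0
```

```bash
python3 g.py .6057,.0715,.0585,0
```

```text
t 6.92 p [0.6044 0.0706 0.1332] yaw -0.01 tilt 0.19 q1,7 [ 0.03 -0.6 ] open 1.002 F [0.6 0.2 0.7]
0.0032 0.005 0.2491 -0.0 rows>= 2.0
```

>>> send_rows(
  rows="0.002 0.004 0.06 0;0.002 0.004 0.16 0;0.002 0.004 0.22 0;0.002 0.004 0.248 0;0.002 0.004 0.248 0;0.002 0.004 0.248 0",
)

```text
clock: 7.42
tool_pos: [0.6072, 0.073, 0.0609]
eef_rot: [0.706, 0.708, 0.001, 0.0]
contact_force: [-0.5, 0.7, 0.2]
opening: 0.998
finger_force: 0.0
```

>>> send_rows(
  rows="0 0 0 0;0 0 0 0;0 0 0 0;0 0 0 0;0 0 0 0;0 0 -0.02 0;0 0 -0.12 0;0 0 -0.24 0;0 0 -0.36 0;0 0 -0.45 0",
  jaw=1,
)

```text
clock: 8.25
tool_pos: [0.6072, 0.0717, 0.1977]
eef_rot: [0.707, 0.707, 0.001, 0.0]
contact_force: [1.0, -0.1, -1.8]
opening: 0.737
finger_force: 14.8
```

```bash
python3 g.py .5306,.2815,.1935,0;python3 - <<'E'
from plant import eyes
from h import *
p,d=eyes.snapshot("top");c=eyes.calibration("top");np.savez("x0.npz",p=p,d=d,T=c["world_from_camera"],c=[c["fov_y"],c["cx"],c["cy"]])
P,_=cloud("x");A=P.reshape(-1,3);b=np.array([.5305,.2805])
R=A[(np.hypot(*(A[:,:2]-b).T)<.06)&(A[:,2]>.085)&(A[:,2]<.12)];print(len(R),R[:,2].max(),rim(R))
E
```

```text
t 8.25 p [0.6072 0.0717 0.1977] yaw 0.02 tilt 0.12 q1,7 [ 0.06 -0.56] open 0.737 F [ 1.  -0.1 -1.8]
0.6995 -0.2552 0.014 0.0001 rows>= 6.0
213 0.10130077623510436 (array([0.53119674, 0.28132417, 0.03078416]), np.float64(0.0010067357637446148))
```

>>> send_rows(
  rows="0.12 -0.045 0 0;0.24 -0.09 0 0;0.36 -0.13 0 0;0.48 -0.175 0 0;0.6 -0.22 0 0;0.7 -0.255 0 0;0.7 -0.255 0 0;0.7 -0.255 0 0;0.7 -0.255 0 0",
)

```text
clock: 9.05
tool_pos: [0.5303, 0.2804, 0.1946]
eef_rot: [0.707, 0.707, -0.001, 0.001]
contact_force: [1.4, -0.7, -1.9]
opening: 0.738
finger_force: 14.8
```

```bash
python3 g.py .5306,.2815,.16,0 .5306,.2815,.0995,0;python3 - <<'E'
from plant import eyes
from h import *
p,d=eyes.snapshot("scene");cv2.imwrite("pics/s3.png",cv2.resize(p[80:280,260:460,::-1],(600,600)))
E
```

```text
t 9.05 p [0.5303 0.2804 0.1946] yaw 0.01 tilt 0.1 q1,7 [-0.33 -0.91] open 0.738 F [ 1.4 -0.7 -1.9]
0.0038 0.001 0.1152 0.0 rows>= 1.0
0.0041 0.0011 0.3168 0.0 rows>= 3.0
```

View pics/s3.png

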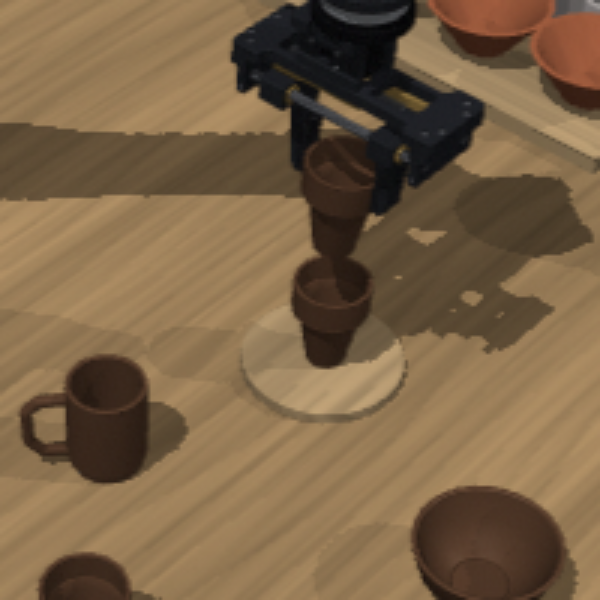

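The held beaker (collar at about (340,180) in the crop) is directly above the standing one on the bat (rim at about (332,285)). I'll lower it into the lower one.

>>> send_rows(
  rows="0.003 0.001 0.07 0;0.003 0.001 0.12 0;0.003 0.001 0.17 0;0.003 0.001 0.21 0;0.003 0.001 0.25 0;0.003 0.001 0.275 0;0.003 0.001 0.295 0;0.003 0.001 0.303 0;0.003 0.001 0.308 0;0.003 0.001 0.308 0",
)

```text
clock: 9.93
tool_pos: [0.5306, 0.2826, 0.1027]
eef_rot: [0.707, 0.707, 0.0, 0.0]
contact_force: [0.4, 0.0, -1.4]
opening: 0.739
finger_force: 14.8
```

>>> send_rows(
  rows="0 0 0.004 0;0 0 0.008 0;0 0 0.011 0;0 0 0.011 0",
)

```text
clock: 10.27
tool_pos: [0.5325, 0.2833, 0.1007]
eef_rot: [0.707, 0.707, 0.002, 0.001]
contact_force: [2.4, -0.8, 4.9]
opening: 0.733
finger_force: 14.7
```

>>> send_rows(
  rows="0 0 0.003 0;0 0 0.003 0;0 0 0 0;0 0 0 0",
)

```text
clock: 10.6
tool_pos: [0.5316, 0.2831, 0.1003]
eef_rot: [0.707, 0.707, 0.002, 0.0]
contact_force: [1.0, 0.7, 5.1]
opening: 0.734
finger_force: 14.8
```

>>> send_rows(
  rows="0 0 0 0;0 0 0 0;0 0 0 0;0 0 0 0;0 0 -0.1 0;0 0 -0.2 0;-0.1 0.02 -0.22 0;-0.22 0.05 -0.22 0;-0.34 0.08 -0.22 0;-0.46 0.1 -0.22 0",
  jaw=-1,
)

```text
clock: 11.43
tool_pos: [0.5609, 0.1429, 0.1653]
eef_rot: [0.707, 0.707, 0.0, 0.0]
contact_force: [1.0, -0.5, 0.3]
opening: 1.003
finger_force: 0.0
```

```bash
python3 g.py .602,-.0797,.135,0;cat > chk.py <<'E'
from plant import eyes
from h import *
for n in("top","scene"):
    p,d=eyes.snapshot(n);c=eyes.calibration(n);np.savez(n+"x0.npz",p=p,d=d,T=c["world_from_camera"],c=[c["fov_y"],c["cx"],c["cy"]])
    P,_=cloud(n+"x");A=P.reshape(-1,3);b=np.array([.5305,.2805])
    S=A[(np.hypot(*(A[:,:2]-b).T)<.05)&(A[:,2]>.03)];zt=np.percentile(S[:,2],97)
    R=S[S[:,2]>zt-.006];print(n,"ztop",zt.round(4),*rim(R))
E
python3 chk.py
```

```text
t 11.43 p [0.5609 0.1429 0.1653] yaw 0.06 tilt 0.03 q1,7 [-0.09 -0.74] open 1.003 F [ 1.  -0.5  0.3]
-0.7422 0.1361 0.1012 0.0002 rows>= 6.0
top ztop 0.1265 [0.53260176 0.28238743 0.0307989 ] 0.001026240338012167
scene ztop 0.1268 [0.53286602 0.28120929 0.0311678 ] 0.001701874291734926
```

>>> send_rows(
  rows="-0.12 0.03 0 0;-0.24 0.06 0 0;-0.36 0.09 0 0;-0.48 0.11 0 0;-0.6 0.13 0 0;-0.73 0.136 0 0;-0.735 0.136 0.1 0;-0.735 0.136 0.1 0;-0.735 0.136 0.1 0",
)

```text
clock: 12.28
tool_pos: [0.6001, -0.0757, 0.1341]
eef_rot: [0.707, 0.707, -0.001, -0.002]
contact_force: [0.3, 0.9, -0.2]
opening: 1.001
finger_force: 0.0
```

```bash
python3 g.py .602,-.0797,.0585,0
```

```text
t 12.28 p [ 0.6001 -0.0757  0.1341] yaw 0.01 tilt 0.2 q1,7 [ 0.29 -0.39] open 1.001 F [ 0.3  0.9 -0.2]
-0.0137 0.0071 0.2519 0.0 rows>= 2.0
```

>>> send_rows(
  rows="-0.013 0.006 0.06 0;-0.013 0.006 0.16 0;-0.013 0.006 0.22 0;-0.013 0.006 0.252 0;-0.013 0.006 0.252 0;-0.013 0.006 0.252 0;-0.013 0.006 0.252 0",
)

```text
clock: 12.87
tool_pos: [0.6045, -0.079, 0.0612]
eef_rot: [0.707, 0.708, 0.001, 0.001]
contact_force: [0.8, -0.1, 0.6]
opening: 1.0
finger_force: 0.0
```

```bash
python3 g.py .602,-.0797,.0585,0
```

```text
t 12.87 p [ 0.6045 -0.079   0.0612] yaw 0.08 tilt 0.16 q1,7 [ 0.26 -0.44] open 1.0 F [ 0.8 -0.1  0.6]
-0.0024 -0.0083 0.0091 0.0002 rows>= 1.0
```

>>> send_rows(
  rows="0 0 0 0;0 0 0 0;0 0 0 0;0 0 0 0;0 0 0 0;0 0 -0.02 0;0 0 -0.12 0;0 0 -0.24 0;0 0 -0.38 0;0 0 -0.52 0",
  jaw=1,
)

```text
clock: 13.7
tool_pos: [0.6024, -0.0799, 0.2162]
eef_rot: [0.707, 0.707, -0.001, -0.001]
contact_force: [1.4, -0.4, -1.1]
opening: 0.744
finger_force: 15.3
```

```bash
python3 g.py .5322,.2815,.225,0
```

```text
t 13.7 p [ 0.6024 -0.0799  0.2162] yaw 0.05 tilt 0.11 q1,7 [ 0.33 -0.32] open 0.744 F [ 1.4 -0.4 -1.1]
1.205 -0.233 -0.0284 0.0001 rows>= 9.0
```

>>> send_rows(
  rows="0.12 -0.02 0 0;0.24 -0.04 0 0;0.36 -0.07 0 0;0.48 -0.09 0 0;0.6 -0.12 0 0;0.72 -0.14 0 0;0.84 -0.16 0 0;0.95 -0.18 0 0;0.95 -0.18 0 0",
)

```text
clock: 14.45
tool_pos: [0.5461, 0.2157, 0.2158]
eef_rot: [0.703, 0.711, 0.003, -0.003]
contact_force: [-0.3, 1.8, -2.0]
opening: 0.741
finger_force: 14.8
```

>>> send_rows(
  rows="0.12 -0.02 0 0;0.2 -0.04 0 0;0.25 -0.053 0 0;0.25 -0.053 0 0;0.25 -0.053 0 0;0.25 -0.053 0 0;0.25 -0.053 0 0",
)

```text
clock: 15.03
tool_pos: [0.5339, 0.2778, 0.2147]
eef_rot: [0.708, 0.706, -0.001, 0.001]
contact_force: [0.6, -0.6, -2.1]
opening: 0.739
finger_force: 14.8
```

```bash
python3 g.py .5325,.2815,.129,0
```

```text
t 15.03 p [0.5339 0.2778 0.2147] yaw -0.12 tilt 0.11 q1,7 [-0.3  -0.91] open 0.739 F [ 0.6 -0.6 -2.1]
0.0129 -0.0047 0.2857 -0.0003 rows>= 3.0
```

>>> send_rows(
  rows="0.012 -0.004 0.02 0;0.012 -0.004 0.06 0;0.012 -0.004 0.1 0;0.012 -0.004 0.15 0;0.012 -0.004 0.19 0;0.012 -0.004 0.225 0;0.012 -0.004 0.25 0;0.012 -0.004 0.265 0;0.012 -0.004 0.272 0;0.012 -0.004 0.272 0",
)

```text
clock: 15.87
tool_pos: [0.532, 0.2839, 0.1331]
eef_rot: [0.707, 0.707, 0.0, -0.0]
contact_force: [-0.4, 0.3, -1.8]
opening: 0.737
finger_force: 14.8
```

>>> send_rows(
  rows="0 0 0.004 0;0 0 0.008 0;0 0 0.012 0;0 0 0.012 0;0 0 0.012 0",
)

```text
clock: 16.28
tool_pos: [0.5323, 0.2839, 0.1301]
eef_rot: [0.707, 0.707, 0.0, 0.0]
contact_force: [0.8, 1.2, -0.2]
opening: 0.735
finger_force: 14.8
```

>>> send_rows(
  rows="0 0 0.003 0;0 0 0.006 0;0 0 0.008 0;0 0 0.008 0",
)

```text
clock: 16.62
tool_pos: [0.5327, 0.2837, 0.1279]
eef_rot: [0.707, 0.707, 0.001, 0.0]
contact_force: [0.2, -0.9, 3.6]
opening: 0.735
finger_force: 15.1
```

>>> send_rows(
  rows="0 0 -0.003 0;0 0 -0.003 0;0 0 -0.003 0;0 0 -0.003 0;0 0 -0.1 0;0 0 -0.2 0;-0.1 0 -0.22 0.02;-0.22 -0.04 -0.22 0.04;-0.34 -0.08 -0.22 0.06;-0.46 -0.12 -0.22 0.08",
  jaw=-1,
)

```text
clock: 17.45
tool_pos: [0.4952, 0.1441, 0.1935]
eef_rot: [0.861, 0.508, 0.0, 0.0]
contact_force: [1.0, -1.1, -0.8]
opening: 1.002
finger_force: 0.0
```

```bash
python3 chk.py; python3 g.py .472,.0763,.145,-37.5
python3 - <<'E'
from h import *
m=np.array([.472,.0765])
for n in("topx","scenex"):
    P,p=cloud(n);A=P.reshape(-1,3);A=A[~np.isnan(A[:,0])]
    r=np.hypot(*(A[:,:2]-m).T);R=A[(r<.042)&(A[:,2]>.08)&(A[:,2]<.1)];print(n,len(R),rim(R))
    if n=="scenex": cv2.imwrite("pics/s4.png",cv2.resize(p[80:280,260:460,::-1],(600,600)))
E
```

```text
top ztop 0.1558 [0.53325812 0.28346003 0.03141961] 0.000873716310200714
scene ztop 0.1536 [0.53417096 0.28254504 0.03089076] 0.0017777674724114084
t 17.55 p [0.4933 0.1374 0.1929] yaw -29.25 tilt 0.53 q1,7 [-0.18 -1.19] open 1.001 F [ 0.3 -0.2 -0.6]
-0.2108 0.0374 0.1616 0.0229 rows>= 2.0
topx 186 (array([0.47165047, 0.07765382, 0.03063226]), np.float64(0.0012836438267892786))
scenex 202 (array([0.47194495, 0.07604396, 0.0306794 ]), np.float64(0.0017403589090344551))
```

View pics/s4.png

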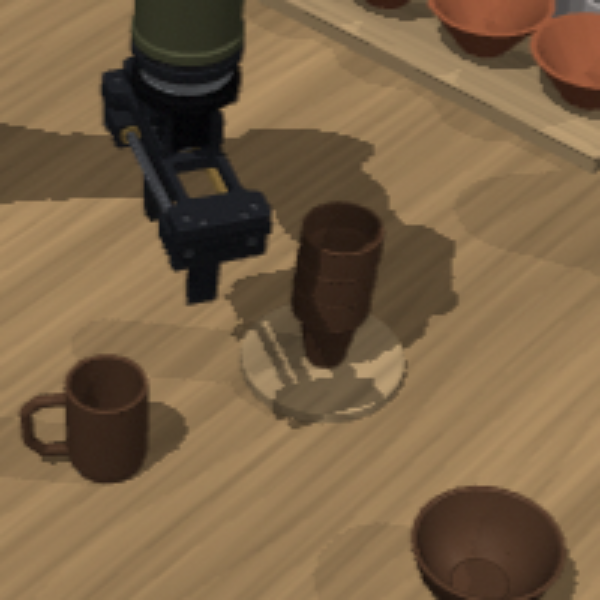

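The stack stands straight on the bat with three collars touching, top rim at about (342,230) in the crop; the measured top height matches full nesting. The mug is next.

>>> send_rows(
  rows="-0.12 0.03 0.05 0.02;-0.21 0.037 0.16 0.023;-0.21 0.037 0.16 0.023;-0.21 0.037 0.16 0.023;-0.21 0.037 0.16 0.023;-0.21 0.037 0.16 0.023",
)

```text
clock: 18.05
tool_pos: [0.4769, 0.087, 0.146]
eef_rot: [0.894, 0.448, 0.001, -0.0]
contact_force: [0.2, -0.2, -0.4]
opening: 1.001
finger_force: 0.0
```

```bash
python3 g.py .472,.0765,.052,-37.5
```

```text
t 18.05 p [0.4769 0.087  0.146 ] yaw -36.76 tilt 0.17 q1,7 [-0.13 -1.26] open 1.001 F [ 0.2 -0.2 -0.4]
-0.0388 0.0079 0.3131 0.0021 rows>= 3.0
```

>>> send_rows(
  rows="-0.039 0.008 0 0.002;-0.039 0.008 0.08 0.002;-0.039 0.008 0.18 0.002;-0.039 0.008 0.27 0.002;-0.039 0.008 0.313 0.002;-0.039 0.008 0.313 0.002;-0.039 0.008 0.313 0.002;-0.039 0.008 0.313 0.002",
)

```text
clock: 18.72
tool_pos: [0.4711, 0.0744, 0.0524]
eef_rot: [0.897, 0.441, 0.001, 0.0]
contact_force: [0.6, -0.1, 0.8]
opening: 1.007
finger_force: 0.0
```

```bash
python3 g.py .472,.0765,.052,-37.5
python3 - <<'E'
from plant import eyes
import cv2
p,d=eyes.snapshot("wrist");cv2.imwrite("pics/w5.png",p[:,:,::-1])
E
```

```text
t 18.72 p [0.4711 0.0744 0.0524] yaw -37.63 tilt 0.1 q1,7 [-0.2  -1.32] open 1.007 F [ 0.6 -0.1  0.8]
0.0075 -0.002 0.0014 -0.0003 rows>= 1.0
```

View pics/w5.png

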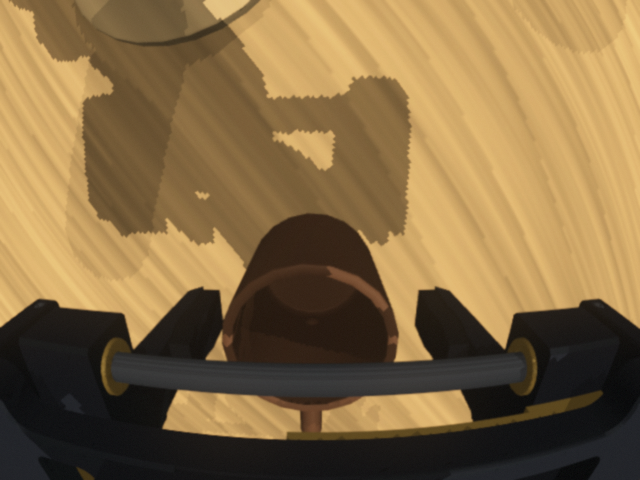

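The mug is centred between the fingers (rim centre at about (311,335)) with the handle straight back toward the gripper (312,420). I'll make a small correction, grip and lift.

>>> send_rows(
  rows="0.007 -0.001 0 0;0.007 -0.001 0 0;0.007 -0.001 0 0;0.007 -0.001 0 0",
)

```text
clock: 19.1
tool_pos: [0.4718, 0.0761, 0.0519]
eef_rot: [0.897, 0.441, 0.0, 0.0]
contact_force: [-0.6, -0.6, -0.4]
opening: 1.0
finger_force: 0.0
```

>>> send_rows(
  rows="0 0 0 0;0 0 0 0;0 0 0 0;0 0 0 0;0 0 0 0;0 0 -0.03 0;0 0 -0.13 0;0 0 -0.26 0;0 0 -0.39 0;0 0 -0.45 0",
  jaw=1,
  force=25,
)

```text
clock: 19.93
tool_pos: [0.4727, 0.0762, 0.1907]
eef_rot: [0.897, 0.441, 0.002, 0.001]
contact_force: [0.7, 0.7, -1.9]
opening: 0.728
finger_force: 25.0
```

```bash
python3 g.py .40,-.1,.186,0 .4,-.27,.186,15
```

```text
t 19.93 p [0.4727 0.0762 0.1907] yaw -37.65 tilt 0.29 q1,7 [-0.07 -1.23] open 0.728 F [ 0.7  0.7 -1.9]
-0.6132 0.1667 0.0138 -0.1046 rows>= 6.0
-1.0619 0.5128 0.0132 -0.1462 rows>= 9.0
```

>>> send_rows(
  rows="-0.12 0.03 0 -0.02;-0.24 0.06 0 -0.04;-0.36 0.1 0 -0.055;-0.48 0.13 0 -0.07;-0.6 0.165 0 -0.09;-0.61 0.167 0 -0.104;-0.61 0.167 0 -0.104;-0.61 0.167 0 -0.104",
)

```text
clock: 20.6
tool_pos: [0.3997, -0.0997, 0.1868]
eef_rot: [0.71, 0.705, 0.0, 0.0]
contact_force: [0.6, 0.5, -2.6]
opening: 0.727
finger_force: 25.0
```

```bash
python3 g.py  .405,-.285,.186,15
```

```text
t 20.6 p [ 0.3997 -0.0997  0.1868] yaw -0.4 tilt 0.06 q1,7 [ 0.46 -0.49] open 0.727 F [ 0.6  0.5 -2.6]
-0.6175 0.0221 0.0026 -0.0428 rows>= 5.0
```

>>> send_rows(
  rows="-0.12 0.005 0 -0.015;-0.24 0.01 0 -0.03;-0.36 0.015 0 -0.043;-0.48 0.02 0 -0.043;-0.6 0.022 0.002 -0.043;-0.617 0.022 0.002 -0.043;-0.617 0.022 0.002 -0.043;-0.617 0.022 0.002 -0.043;-0.617 0.022 0.002 -0.043",
)

```text
clock: 21.35
tool_pos: [0.4064, -0.2819, 0.1861]
eef_rot: [0.605, 0.796, 0.001, -0.0]
contact_force: [-0.7, 0.3, -2.0]
opening: 0.726
finger_force: 25.0
```

```bash
cat > hk.py <<'E'
from plant import eyes
from h import *
import sys
from scipy.spatial.transform import Rotation as R
from plant import sensors
s=sensors.get_state();R0=R.from_quat(s["eef_rot"]).as_matrix();t=np.array(s["tool_pos"])
for n in("top","scene"):
    p,d=eyes.snapshot(n);c=eyes.calibration(n);np.savez(n+"y0.npz",p=p,d=d,T=c["world_from_camera"],c=[c["fov_y"],c["cx"],c["cy"]])
    P,_=cloud(n+"y");A=P.reshape(-1,3);A=A[~np.isnan(A[:,0])]
    L=(A-t)@R0   # tool coordinates
    H=L[(L[:,0]<-.036)&(L[:,0]>-.08)&(np.abs(L[:,1])<.02)&(A[:,2]>.12)&(A[:,2]<.23)]
    if len(H): print(n,"handle tool y mean",H[:,1].mean().round(4),"x",H[:,0].min().round(4),"z world",(t[2]-H[:,2].max()).round(4),(t[2]-H[:,2].min()).round(4),len(H))
    s0=np.array([.5775,-.286]);d0=np.hypot(*(A[:,:2]-s0).T);u=np.array([-.966,-.259])
    a=(A[:,:2]-s0)@u
    M=L[(a>.02)&(a<.11)&(np.abs((A[:,:2]-s0)@np.array([.259,-.966]))<.012)&(A[:,2]>.16)&(A[:,2]<.2)]
    print(n,"arm in tool frame x %.4f sd %.4f n %d"%(M[:,0].mean(),M[:,0].std(),len(M)),"slope deg",np.degrees(np.polyfit(M[:,1],M[:,0],1)[0]).round(2),"y",M[:,1].min().round(4),M[:,1].max().round(4))
    cv2.imwrite(f"pics/{n}{sys.argv[1]}.png",cv2.resize((p[200:350,380:580] if n=="top" else p[190:390,80:330])[:,:,::-1],None,fx=2.4 if n=="scene" else 3,fy=2.4 if n=="scene" else 3))
E
python3 g.py .405,-.285,.186,15; python3 hk.py a
```

```text
t 21.35 p [ 0.4064 -0.2819  0.1861] yaw 15.5 tilt 0.07 q1,7 [0.91 0.14] open 0.726 F [-0.7  0.3 -2. ]
-0.0086 -0.0073 0.0003 0.0014 rows>= 1.0
top arm in tool frame x -0.0481 sd 0.0024 n 107 slope deg -0.65 y 0.0918 0.1438
scene handle tool y mean 0.0037 x -0.0707 z world 0.1494 0.2153 221
scene arm in tool frame x -0.0499 sd 0.0023 n 189 slope deg -0.75 y 0.0601 0.1436
```

View pics/scenea.png

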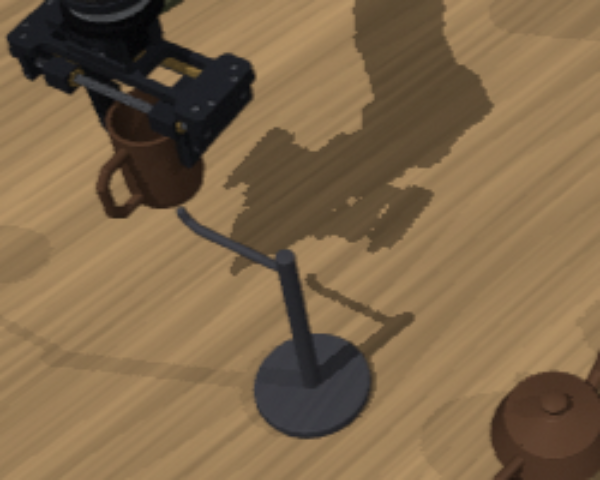

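The mug hangs level from the gripper with its handle at about (118,190) in the crop. The hook tip at about (182,212) is just beyond the mug, and the arm runs to the post top at (286,258). I'll thread the handle along the arm.

>>> send_rows(
  rows="-0.012 0 0 0.0014;-0.012 0.03 0 0.0014;-0.012 0.07 0 0.0014;-0.012 0.11 0 0.0014;-0.012 0.15 0 0.0014;-0.012 0.15 0 0.0014;-0.012 0.15 0 0.0014",
)

```text
clock: 22.03
tool_pos: [0.451, -0.2754, 0.1858]
eef_rot: [0.61, 0.793, 0.0, 0.0]
contact_force: [-1.1, -0.2, -1.5]
opening: 0.725
finger_force: 25.0
```

```bash
python3 g.py .503,-.2595,.186,15; python3 hk.py b
```

```text
t 22.03 p [ 0.451  -0.2754  0.1858] yaw 14.88 tilt 0.04 q1,7 [0.84 0.12] open 0.725 F [-1.1 -0.2 -1.5]
0.0067 0.1812 -0.0006 -0.0003 rows>= 2.0
top arm in tool frame x -0.0410 sd 0.0023 n 14 slope deg -2.3 y 0.0308 0.0984
scene handle tool y mean 0.0031 x -0.07 z world 0.1494 0.2154 227
scene arm in tool frame x -0.0432 sd 0.0032 n 194 slope deg -1.85 y 0.0096 0.0988
```

>>> send_rows(
  rows="0.004 0.03 0 0;0.004 0.07 0 0;0.004 0.11 0 0;0.004 0.15 0 0;0.004 0.18 0 0;0.004 0.18 0 0;0.004 0.18 0 0",
)

```text
clock: 22.72
tool_pos: [0.5022, -0.2608, 0.1858]
eef_rot: [0.61, 0.792, 0.0, -0.0]
contact_force: [-0.4, -0.1, -2.1]
opening: 0.73
finger_force: 25.0
```

```bash
python3 g.py .504,-.2595,.159,15; python3 hk.py c
```

```text
t 22.72 p [ 0.5022 -0.2608  0.1858] yaw 14.84 tilt 0.01 q1,7 [0.76 0.09] open 0.73 F [-0.4 -0.1 -2.1]
0.0026 0.0069 0.0892 -0.0005 rows>= 1.0
top arm in tool frame x -0.0407 sd 0.0017 n 3 slope deg 20.28 y 0.0406 0.0425
scene handle tool y mean 0.0027 x -0.0702 z world 0.1479 0.2161 285
scene arm in tool frame x -0.0412 sd 0.0060 n 237 slope deg -1.53 y -0.0364 0.0458
```

View pics/scenec.png

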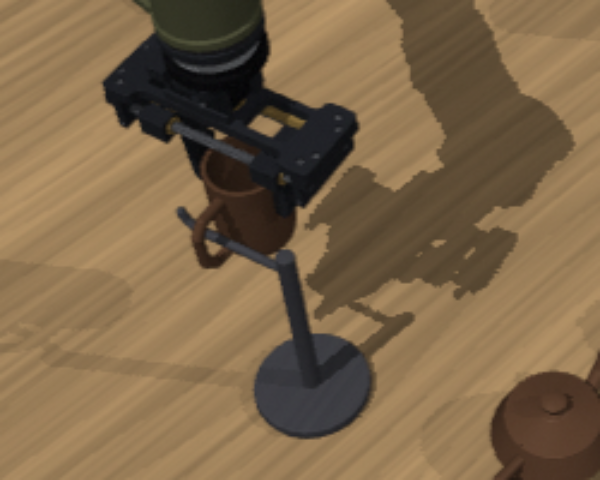

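The arm now passes through the handle opening: the tip at (182,212) is on the near side of the handle at (207,235). I'll lower the mug until it rests.

>>> send_rows(
  rows="0.002 0.007 0.02 0;0.002 0.007 0.04 0;0.002 0.007 0.06 0;0.002 0.007 0.075 0;0.002 0.007 0.083 0;0.002 0.007 0.083 0;0.002 0.007 0.083 0",
)

```text
clock: 23.4
tool_pos: [0.5036, -0.2601, 0.1608]
eef_rot: [0.61, 0.792, -0.0, -0.0]
contact_force: [-0.4, 0.3, -2.2]
opening: 0.727
finger_force: 25.0
```

>>> send_rows(
  rows="0 0 0.003 0;0 0 0.006 0;0 0 0.009 0;0 0 0.009 0",
)

```text
clock: 23.73
tool_pos: [0.5038, -0.2602, 0.1584]
eef_rot: [0.61, 0.792, 0.0, 0.0]
contact_force: [-0.2, 0.7, -1.7]
opening: 0.727
finger_force: 25.0
```

>>> send_rows(
  rows="0 0 0.004 0;0 0 0.007 0;0 0 0.01 0;0 0 0.01 0",
)

```text
clock: 24.07
tool_pos: [0.504, -0.2605, 0.1556]
eef_rot: [0.61, 0.792, -0.0, 0.001]
contact_force: [-0.6, 0.1, 3.9]
opening: 0.725
finger_force: 25.0
```

>>> send_rows(
  rows="0 0 0 0;0 0 0 0;0 0 0 0;0 0 0 0;0 0 0 0;0 0 0 0",
  force=3,
)

```text
clock: 24.57
tool_pos: [0.5035, -0.26, 0.1551]
eef_rot: [0.61, 0.792, -0.0, -0.0]
contact_force: [1.1, -0.1, -1.6]
opening: 0.729
finger_force: 3.0
```

>>> send_rows(
  rows="0 0 0 0;0 0 0 0;0 0 0 0;0 0 0 0;0 0 -0.03 0;0 0 -0.1 0;0 0 -0.2 0;0 0 -0.3 0;0 0 -0.3 0;0 0 -0.3 0",
  jaw=-1,
)

```text
clock: 25.4
tool_pos: [0.5048, -0.2603, 0.2476]
eef_rot: [0.61, 0.792, 0.001, 0.002]
contact_force: [0.1, -0.3, 0.1]
opening: 1.005
finger_force: 0.0
```

```bash
python3 hk.py d; python3 chk.py
```

```text
top arm in tool frame x -0.0418 sd 0.0022 n 22 slope deg -10.96 y 0.0313 0.0435
scene handle tool y mean 0.0042 x -0.08 z world 0.1411 0.1921 522
scene arm in tool frame x -0.0441 sd 0.0044 n 232 slope deg 0.02 y -0.041 0.0426
top ztop 0.1543 [0.53376599 0.28343535 0.03095097] 0.0010347717358546247
scene ztop 0.1538 [0.53397491 0.28254632 0.03092079] 0.0017062643984768857
```

View pics/scened.png

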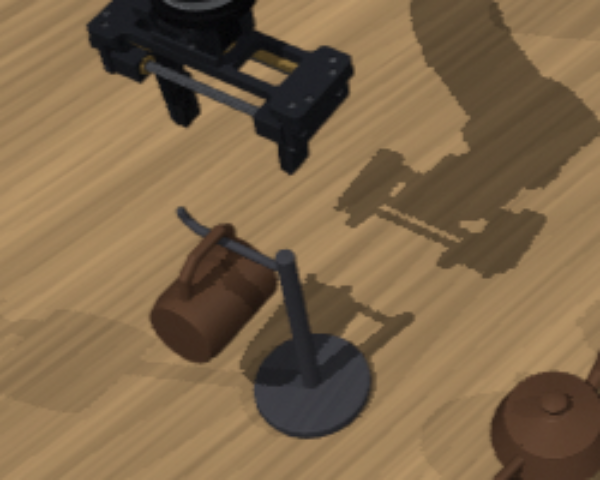

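The mug hangs by its handle on the arm at about (218,240), swinging toward lower left, and the gripper is clear above it. I'll retreat, let it settle and check once more.

>>> send_rows(
  rows="0 0 -0.1 0;0 0 -0.2 0;0 0 -0.2 0;0 0 -0.2 0;0 0 -0.2 0;0 0 -0.2 0;0 0 -0.2 0;0 0 -0.2 0;0 0 -0.2 0;0 0 -0.2 0",
)

```text
clock: 26.43
tool_pos: [0.5035, -0.2601, 0.3049]
eef_rot: [0.61, 0.792, -0.0, -0.0]
contact_force: [-0.3, -0.4, -0.3]
opening: 1.001
finger_force: 0.0
```

>>> send_rows(
  rows="0 0 0 0;0 0 0 0;0 0 0 0;0 0 0 0;0 0 0 0;0 0 0 0;0 0 0 0;0 0 0 0;0 0 0 0;0 0 0 0",
)

```text
clock: 27.27
tool_pos: [0.5036, -0.2601, 0.3053]
eef_rot: [0.61, 0.792, -0.0, 0.0]
contact_force: [0.9, -0.2, -0.3]
opening: 1.001
finger_force: 0.0
```

>>> send_rows(
  rows="0 0 0 0;0 0 0 0;0 0 0 0;0 0 0 0;0 0 0 0;0 0 0 0;0 0 0 0;0 0 0 0;0 0 0 0;0 0 0 0",
)

```text
clock: 28.1
tool_pos: [0.5036, -0.2601, 0.3053]
eef_rot: [0.61, 0.792, -0.0, 0.0]
contact_force: [0.5, 0.7, -0.9]
opening: 1.001
finger_force: 0.0
```

```bash
python3 hk.py e
python3 - <<'E'
from h import *
s=np.array([.517,-.302]);u=np.array([-.966,-.259]);w=np.array([-.259,.966])
for n in("topy","sceney"):
    P,_=cloud(n);A=P.reshape(-1,3);A=A[~np.isnan(A[:,0])]
    a=(A[:,:2]-s)@u;b=(A[:,:2]-s)@w
    M=A[(abs(a)<.05)&(abs(b)<.15)&(A[:,2]>.03)&(A[:,2]<.21)];q=(abs(a)<.05)&(abs(b)<.15)&(A[:,2]>.03)&(A[:,2]<.21)
    print(n,len(M),"z",M[:,2].min(),"a",np.percentile(a[q],[2,98]),"b",np.percentile(b[q],[2,98]))
    t=q&(A[:,2]>.178);print("bar a,b",a[t].mean(),b[t].mean(),A[t,2].max(),t.sum())
E
```

```text
top handle tool y mean 0.0003 x -0.0408 z world 0.1342 0.1854 14
top arm in tool frame x -0.0393 sd 0.0016 n 17 slope deg 0.18 y -0.0224 0.039
scene handle tool y mean 0.0047 x -0.08 z world 0.1204 0.1864 599
scene arm in tool frame x -0.0449 sd 0.0043 n 230 slope deg -0.01 y -0.0377 0.0446
topy 1038 z 0.07202126678336551 a [-0.03142889  0.02978565] b [0.00480724 0.07574266]
bar a,b -0.0017946498406126027 0.007889667670205604 0.18772100539549963 3
sceney 1547 z 0.08675690991178486 a [-0.03547411  0.03042727] b [-0.03761737  0.04855634]
bar a,b 0.009015710396046579 -0.0031107216021161537 0.19088642231227249 107
```

View pics/scenee.png

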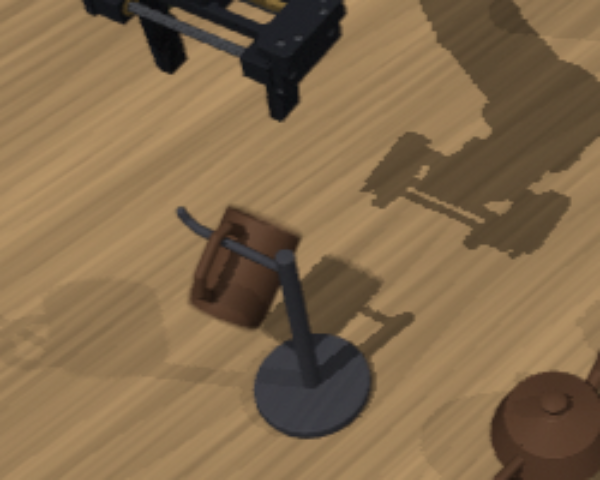

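The mug hangs on the arm, its body spanning about 31 mm to each side of the hook seat, with the opening below the arm (handle at about (212,262)). The stack still measures fully nested. I'll hand the job in.

```bash
python3 -c "
from plant import finish_job
print(finish_job())"
```

```text
the job is handed in; nothing more can be done
None
```

The job is handed in: the three beakers stand fully nested on the bat, about 4 mm from its centre by the cameras, the mug hangs by its handle at the hook seat, and the gripper touches nothing. It took about 28 s of the 69 s allowed; the hand-in returned no verdict, and I did not re-measure the bowl, jar and teapot, though no move went near them.

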